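Take the blow nozzle off the stained-glass bench's air bar

ROBOT

A 6-joint arm with a two-finger parallel gripper is mounted at the origin on the work surface. World frame = base frame: x ahead of the robot, y to its left, z up, the work surface at z = 0. Lengths are in m, angles in rad, forces in N, time in s.
With the tool pointing down it reaches from about 0.425 to 0.95 m from the base axis. Payload 3.5 kg.
Tool frame: the origin (TCP) lies on the centre line of the jaws, within the pads' length; the fingertips stand 14 mm ahead of it and the grasp point (between the pads) lies 5 mm behind it (tips_ahead is the distance from the TCP to the fingertips, in m); y points along the fingers, z is the direction in which the jaws open and shut, and the axes are right-handed (so a half turn about y gives the same grasp; the last joint's range is limited). The gripper opens to 85 mm and grips with 20 to 120 N. Pads are 22 mm wide; open, the fingers measure 114 mm over their backs; the gripper's body (76 mm by 85 mm) begins 54 mm behind the grasp point. The pads swing forward as they close: fully open they stand 13 mm farther back than shut.
Start: joints at [-1.38, 0.286, 1.577, -0, 1.279, -0.15], TCP at [0.226, -0.636, 0.245] pointing down, gripper open.
Joint ranges: [-2.77, 2.77], [-0.9, 2.22], [0.21, 2.48], [-1.53, 4.67], [0.24, 2.81], [-2.84, 2.84]. Speed limits (rad/s): [2.79, 2.79, 3.14, 3.14, 3.14, 3.14].

INTERFACE

Orientations are given as a unit quaternion [x, y, z, w].
In Python, from plant import get_state, read_camera, sign_off, tips_ahead gives the robot as it stands.
- The arm moves only by the tool send_rows, never from a script. Its argument "plan" is a list of rows, each a list of 2 entries, a list of its own where there are three numbers: the shift along the tool's x, y, z in units of 12 cm (1.0 is 12 cm), then the turn, a rotation vector about the tool's x, y, z in units of 360 degrees (1.0 is 360 degrees). In form: [[[tx, ty, tz], [rx, ry, rz]], ...]. A call has 1 to 12 rows; each row shifts and turns the commanded pose from where the row before left it, along the tool's axes as they then stand; what a row does not reach is not made up. A row lasts 1/10 s, in which the tool goes at most 50 mm and 8.59 degrees, less where a joint would pass 70% of its speed; a pose out of reach is approached as far as the arm can. A call with a number of a shift or a turn outside -1 to 1 is refused whole. A call with a gripper value outside its range is refused whole. "gripper" is the closure, from 0 (fully open) to 1 (shut), set as the call begins (left out, the last holds). The fingers move at their own pace and stop on an object; "grip_force" is the grip in N (left out, the last holds). Time passes only in rows, so rows that do not move let the fingers close. It gives the time, the measured TCP pose, the force and the opening at its end, in the units of the state.
- get_state(): the state, without advancing time (a new reading comes with each control period).
- read_camera(name): name is "side" or "top"; returns a dict with "img" (420x560x3 uint8, blue, green, red), "fx", "fy", "cx", "cy" (pixels), "D" ([k1, k2, p1, p2, k3] as OpenCV has them; the pictures are not rectified), "world_from_camera" (4x4, takes a point from camera to world coordinates). Camera axes: x right, y down, z forward; pixel columns grow to the right and rows downward; lengths in m; the calibration is good to about 2 mm. A picture is of the moment at which its call begins. There is no depth.
- sign_off(): hands the job in, once; it reports no verdict.
The state is a dict: "time": time; "qpos": joint angles; "dq": joint speeds; "joint_efforts": joint torques, N m; "eef_pos": TCP position; "tcp_rot": TCP orientation; "contact_force": force on the tool from outside, world axes, zero at the start; "wrist_torque": the same for the moment, N m; "opening": opening from 0.0 (shut) to 1.0 (fully open).
Only numpy, scipy, OpenCV 4.12 (cv2) and the standard library are available. Lean on these libraries where they do the work, as an engineer would, in place of code of your own. Each camera call takes 0.05 s, during which the arm holds its last target. There are 200 camera calls.

TASK

Free an outlet of the bench's air bar: take hold of the knurled sleeve of the quick coupling that carries the pointed blow nozzle, draw the sleeve back (straight up) until the coupling unlocks, and pull it off its nipple so that the sleeve snaps forward again. Stand the coupling upright in the empty square wooden tray and let go of it. Leave the coupling with the blunt cap locked on the bar.

Things in the scene. Friction and masses are not known exactly. Their poses are not given: they have to be found in the camera images.
- nozzle_grip (a point): Brass quick coupling with pointed nozzle, 79 mm high, about 0.35 kg, upright on an end nipple of the air bar (aluminium, 50 x 230 x 30 mm high; 3 upright nipples 75 mm apart, the middle one bare). Its steel sleeve: 39 mm diameter, 44 mm long. Point: on the axis at mid-sleeve, 30 mm above its flat 33 mm foot, 49 mm below the tip; z axis up to the tip. The nipple reaches 26 mm up inside.
- nozzle_sleeve (a joint): Travel of the nozzle coupling's sprung sleeve in m: 0 forward (down, locked), 0.010 drawn back (up, its stop). Spring: 4 N at 0, 7 N at 0.010. Near the stop the lock lets go, at a pull of about 12 N; the coupling then springs up inside the sleeve, which is thus forward again, and all lifts off. So one firm straight pull up on the sleeve, of more than 40 mm, takes it off.
- cap_grip (a point): The same point (mid-sleeve, 30 mm above the foot) of the other coupling, on the bar's opposite end nipple, 150 mm from the first: same body and sleeve, but topped by a wide blunt cap (34 mm across), 72 mm high in all. Leave it alone. The line between the two couplings is the row of nipples; gripping squarely across that row keeps the fingers clear.
- tray_in (a point): Centre of the inner floor of the empty low wooden tray, 7 mm above the bench; inside 122 mm square, sides along this point's x and y axes; walls 7 mm thick, rising 11 mm above the floor. Fixed to the bench.
There are look-alikes about, which are no part of the job. Leave any pink or purple look-alike of the part that bears nozzle_grip alone.

How it is judged:
On the way, in this order (a step that is already met when the one before it is completed fails the run):
1. the sleeve of the nozzle coupling is drawn back at least 4 mm while the coupling is still on its nipple (value of joint nozzle_sleeve above 0.004 m and distance of nozzle_grip from where it was at the start of the episode below 0.015 m).
2. the nozzle coupling is pulled clear of its nipple and its sleeve has snapped forward again (value of joint nozzle_sleeve below 0.0025 m and distance of nozzle_grip from where it was at the start of the episode above 0.03 m), for 0.1 s.
At the end, for the whole second after the job is handed in: The nozzle coupling stands on the floor of the wooden tray, inside its walls, upright within 10 degrees, at rest, its sleeve fully forward (within 2.5 mm); the capped coupling is still on its nipple (within 12 mm of where it was) (x of nozzle_grip in the frame of tray_in between -0.05 and 0.05 m and y of nozzle_grip in the frame of tray_in between -0.05 and 0.05 m and z of nozzle_grip in the frame of tray_in between 0.024 and 0.036 m and angle between nozzle_grip's own z axis and vertical below 0.17 rad and value of joint nozzle_sleeve below 0.0025 m and linear speed of nozzle below 0.02 m/s and distance of cap_grip from where it was at the start of the episode below 0.012 m); the robot touches nothing.
It fails at once if the capped coupling is pulled off or pushed away from its place by more than 12 mm (distance of cap_grip from where it was at the start of the episode above 0.012 m).
It also fails if it takes over 40 s, if anything falls off the work surface, if the arm or the gripper's body presses on something with over 40 N, if the wrist force passes 120 N, or if a joint passes its speed limit or range.

## Working session

There is one attempt and no reset: what is moved stays moved. The work goes in short steps, Python scripts to look and compute and a tool call to move; the robot and the scene stay as the last step left them, time stands still between calls to the robot, and variables do not carry over. Pictures are saved under pics/ and viewed, about 8 in all and at most 12, crops included, and the job is handed in when it is done.

Besides the shell and the picture viewer there is one more tool, called after "Request:" as name([rows], argument=value, ...), one row to a line, values as JSON. send_rows: Moves the arm, as the interface text tells. Its arguments: {"type":"object","properties":{"plan":{"type":"array"},"gripper":{"type":"number"},"grip_force":{"type":"number"}},"required":["plan"]}

```bash
mkdir -p pics; python3 - <<'E'
from plant import *
import cv2,numpy as np
for n in("top","side"):
    c=read_camera(n); cv2.imwrite(f"pics/{n}0.png",c["img"])
    print(n,c["fx"],c["fy"],c["cx"],c["cy"],c["D"],np.round(c["world_from_camera"],4).tolist())
s=get_state();print(s, tips_ahead)
E
```

```text
top 396.87698632976895 396.87698632976895 277.490671103994 210.64673338035038 [-0.08525301  0.          0.          0.          0.        ] [[0.0077, -0.9812, 0.1929, 0.3415], [-0.9999, -0.0092, -0.0066, -0.0052], [0.0083, -0.1929, -0.9812, 0.7807], [0.0, 0.0, 0.0, 1.0]]
side 467.8159238378104 467.8159238378104 278.4644350375367 213.8255842347068 [-0.09277592  0.          0.          0.          0.        ] [[-0.9691, -0.1408, 0.2027, 0.3378], [-0.2457, 0.4745, -0.8452, 0.6696], [0.0228, -0.8689, -0.4945, 0.4582], [0.0, 0.0, 0.0, 1.0]]
{'time': 0.1, 'qpos': array([-1.37997659e+00,  2.87150797e-01,  1.57807427e+00,  2.88301840e-06,
        1.27862315e+00, -1.49993707e-01]), 'dq': array([ 0.0009678 , -0.00443503, -0.00369628,  0.00011597, -0.00089028,
        0.00074509]), 'joint_efforts': array([ 6.45162945e-04, -4.07295942e+01, -2.93699777e+01, -1.23421628e-04,
        3.44019172e-03,  1.16293040e-05]), 'eef_pos': array([ 0.22554128, -0.6355817 ,  0.24401268]), 'tcp_rot': array([-0.11992836,  0.69766188, -0.69606725,  0.11989776]), 'contact_force': array([0.6998346 , 0.59046032, 0.51175877]), 'wrist_torque': array([ 0.03999222, -0.03021766, -0.03223474]), 'opening': 0.9998194252976034} 0.014
```

View pics/top0.png

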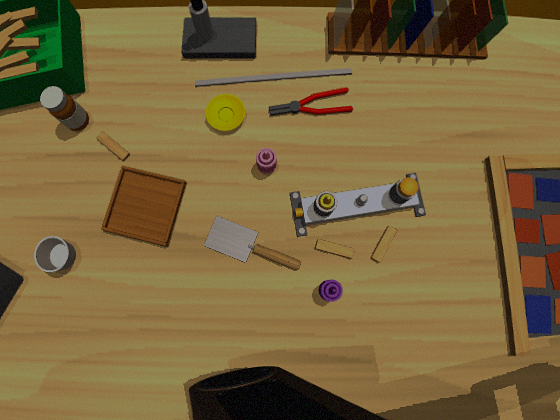

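View pics/side0.png

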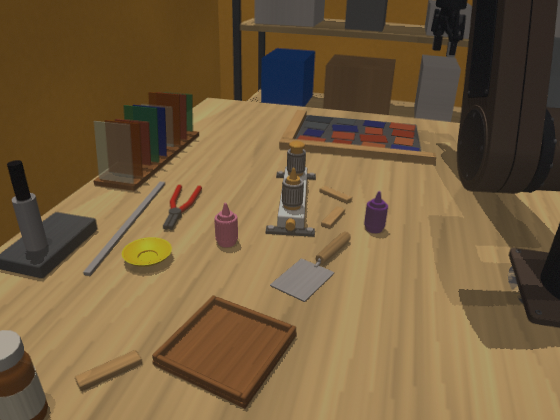

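The top view shows four candidates:
- Coupling on the bar's left end at (325,203), which is (292,190) in the side view.
- Coupling on the bar's right end at (405,188), side (297,155). It looks like the wide cap.
- Pink look-alike at (265,160).
- Purple look-alike at (330,290).

The left-end coupling looks pointed in the side view. I'll check it in a close crop. The tray is at (145,206) in the top view.

```bash
cat > h.py <<'E'
import cv2,numpy as np
from plant import *
def ray(c,u,v):
    K=np.array([[c["fx"],0,c["cx"]],[0,c["fy"],c["cy"]],[0,0,1]])
    p=cv2.undistortPoints(np.array([[[u,v]]],float),K,np.array(c["D"],float))[0,0]
    T=np.array(c["world_from_camera"]);return T[:3,3],T[:3,:3]@np.array([p[0],p[1],1])
def onz(c,u,v,z):
    o,d=ray(c,u,v);return o+d*(z-o[2])/d[2]
def tri(c1,p1,c2,p2):
    o1,d1=ray(c1,*p1);o2,d2=ray(c2,*p2)
    s=np.linalg.lstsq(np.c_[d1,-d2],o2-o1,rcond=None)[0]
    a,b=o1+s[0]*d1,o2+s[1]*d2;return (a+b)/2,np.linalg.norm(a-b)
E
python3 - <<'E'
from h import *
a=cv2.imread("pics/top0.png")[165:245,280:440];b=cv2.imread("pics/side0.png")[135:245,255:335]
A=cv2.resize(a,None,fx=3,fy=3,interpolation=2)
B=cv2.resize(b,None,fx=4,fy=4,interpolation=2)
im=np.zeros((440,800,3),np.uint8);im[:240,:480]=A;im[:440,480:800]=B;cv2.imwrite("pics/crop1.png",im)
c=read_camera("top")
hsv=cv2.cvtColor(c["img"],cv2.COLOR_BGR2HSV)
# tray: dark brown
m=((hsv[...,0]<15)&(hsv[...,2]<140)).astype(np.uint8)*255;
m[:, :90]=0;m[:,200:]=0;m[:155]=0;m[260:]=0
m=cv2.morphologyEx(m,cv2.MORPH_CLOSE,np.ones((7,7)))
k=max(cv2.findContours(m,0,2)[0],key=cv2.contourArea)
# rim top outer edge in world at z=.018
P=np.array([onz(c,*p[0],.018)[:2] for p in k],np.float32)
print("tray",cv2.minAreaRect(P))
E
```

```text
tray ((0.500232994556427, 0.25466468930244446), (0.13894478976726532, 0.135868638753891), 76.4004135131836)
```

View pics/crop1.png

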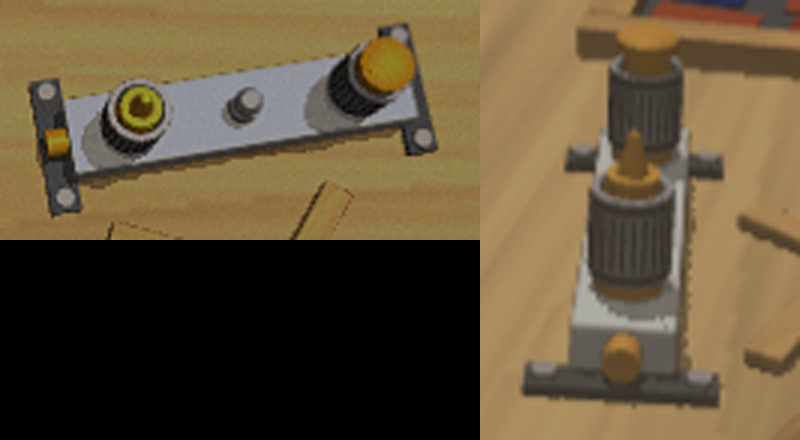

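The crop confirms the choice. The coupling with the pointed brass tip is at the left end (top about (328,199), side tip about (293,168)). The blunt cap is at the right end (top (409,187)). Next I'll locate the tips and work out the moves.

```bash
python3 - <<'E'
from h import *
from scipy.spatial.transform import Rotation as R
t=read_camera("top");s=read_camera("side")
print("tip",tri(t,(280+146/3,165+98/3),s,(255+153/4,135+131/4)))
print("cap",tri(t,(280+387/3,165+65/3),s,(255+168/4,135+41/4)))
print("rim@.082",onz(t,280+139/3,165+107/3,.082),"tip@.109",onz(t,280+146/3,165+98/3,.109),"cap@.102",onz(t,280+387/3,165+65/3,.102))
print("nip",onz(t,280+247/3,165+100/3,.058))
# side view sleeve centre ray at z .06
print("side sleeve@.06",onz(s,255+151/4,135+232/4,.06))
st=get_state();print(R.from_quat(st["tcp_rot"]).as_matrix().round(3))
E
```

```text
tip (array([ 0.49688033, -0.09850455,  0.10992432]), np.float64(0.0007299006630722052))
cap (array([ 0.52173324, -0.2465917 ,  0.09579868]), np.float64(0.0014656752621391431))
rim@.082 [ 0.49812782 -0.09802807  0.082     ] tip@.109 [ 0.49746746 -0.09860548  0.109     ] cap@.102 [ 0.52084783 -0.24438363  0.102     ]
nip [ 0.50869799 -0.16922175  0.058     ]
side sleeve@.06 [ 0.49476454 -0.09509512  0.06      ]
[[-0.942 -0.     0.334]
 [-0.334  0.001 -0.942]
 [-0.    -1.    -0.001]]
```

Nozzle axis is at about (0.4975, -0.098) with mid-sleeve at z≈0.060, and the row runs to the cap at (0.521, -0.245). I'll travel there at the current height.

Request:
send_rows([
  [[-0.28, 0, -0.27], [0, 0, 0]],
  [[-0.28, 0, -0.27], [0, 0, 0]],
  [[-0.28, 0, -0.27], [0, 0, 0]],
  [[-0.28, 0, -0.27], [0, 0, 0]],
  [[-0.28, 0, -0.27], [0, 0, 0]],
  [[-0.28, 0, -0.27], [0, 0, 0]],
  [[-0.28, 0, -0.27], [0, 0, 0]],
  [[-0.28, 0, -0.27], [0, 0, 0]],
  [[-0.28, 0, -0.27], [0, 0, 0]],
  [[-0.28, 0, -0.27], [0, 0, 0]],
  [[-0.28, 0, -0.27], [0, 0, 0]],
  [[-0.27, 0, -0.22], [0, 0, 0]],
], gripper=0)

```text
time: 1.45
eef_pos: [0.477, -0.1388, 0.2456]
tcp_rot: [0.12, -0.697, 0.697, -0.12]
contact_force: [0.1, -0.7, 0.4]
opening: 0.999
```

Request:
send_rows([
  [[0, 0, 0], [0, -0.022, 0]],
  [[0, 0, 0], [0, -0.022, 0]],
  [[0, 0, 0], [0, -0.022, 0]],
  [[0, 0, 0], [0, -0.022, 0]],
  [[0, 0, 0], [0, -0.022, 0]],
  [[0, 0, 0], [0, -0.022, 0]],
  [[0, 0, 0], [0, -0.022, 0]],
  [[0, 0, 0], [0, -0.022, 0]],
  [[0, 0, 0], [0, -0.022, 0]],
  [[0, 0, 0], [0, -0.023, 0]],
  [[0, 0, 0], [0, 0, 0]],
  [[0, 0, 0], [0, 0, 0]],
])

```text
time: 2.65
eef_pos: [0.4765, -0.141, 0.2453]
tcp_rot: [-0.537, 0.46, -0.46, 0.537]
contact_force: [0.7, -0.4, 0.8]
opening: 1.0
```

```bash
cat > go.py <<'E'
import sys
from h import *
from scipy.spatial.transform import Rotation as R
st=get_state();M=R.from_quat(st["tcp_rot"]).as_matrix()
d=np.array([float(v) for v in sys.argv[1:4]])-st["eef_pos"]
print("t",st["time"],"pos",st["eef_pos"].round(4),"units",(M.T@d/.12).round(3),"zaxis",M[:,2].round(3),np.degrees(np.arctan2(M[1,2],M[0,2])).round(1),"y",M[:,1].round(3),"F",st["contact_force"].round(1),"op",round(st["opening"],3),"q",st["qpos"].round(2))
E
python3 go.py .4975 -.098 .06
```

```text
t 2.65 pos [ 0.4765 -0.141   0.2453] units [-0.327  1.544  0.228] zaxis [0.988 0.155 0.   ] 8.9 y [ 0.  0. -1.] F [ 0.7 -0.4  0.8] op 1.0 q [-0.49 -0.11  2.    0.    1.25 -0.65]
```

Request:
send_rows([
  [[-0.165, 0, 0.114], [0, 0, 0]],
  [[-0.162, 0, 0.114], [0, 0, 0]],
  [[0, 0.22, 0], [0, 0, 0]],
  [[0, 0.22, 0], [0, 0, 0]],
  [[0, 0.22, 0], [0, 0, 0]],
  [[0, 0.22, 0], [0, 0, 0]],
  [[0, 0, 0], [0, 0, 0]],
])

```text
time: 3.35
eef_pos: [0.4946, -0.0968, 0.1357]
tcp_rot: [0.538, -0.462, 0.456, -0.537]
contact_force: [-0.1, -0.3, -0.3]
opening: 0.998
```

```bash
python3 go.py .4975 -.098 .06; python3 - <<'E'
from h import *
t=read_camera("top")["img"];s=read_camera("side")["img"]
A=cv2.resize(t[120:250,250:390],None,fx=2.8,fy=2.8,interpolation=2)
B=cv2.resize(s[80:250,220:360],None,fx=2.8,fy=2.8,interpolation=2)
im=np.zeros((480,790,3),np.uint8);im[:A.shape[0],:A.shape[1]]=A;im[:B.shape[0],395:395+B.shape[1]]=B;cv2.imwrite("pics/pre.png",im)
E
```

```text
t 3.35 pos [ 0.4946 -0.0968  0.1357] units [0.017 0.63  0.027] zaxis [ 0.988  0.156 -0.007] 9.0 y [-0.008  0.003 -1.   ] F [-0.1 -0.3 -0.3] op 0.998 q [-0.39  0.03  2.08  0.    1.04 -0.55]
```

View pics/pre.png

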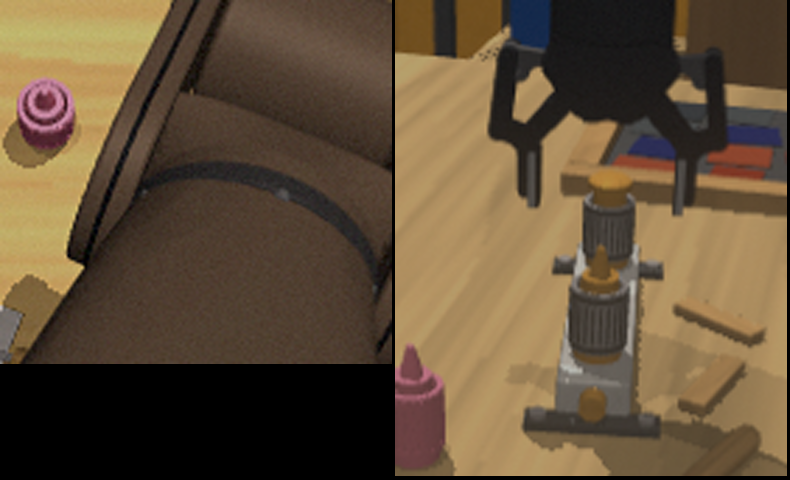

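The open fingers straddle the pointed coupling: tips at crop x≈530 and 683, with the nozzle at 601. I'll descend and close.

Request:
send_rows([
  [[0.017, 0.1, 0.027], [0, 0, 0]],
  [[0, 0.17, 0], [0, 0, 0]],
  [[0, 0.17, 0], [0, 0, 0]],
  [[0, 0.17, 0], [0, 0, 0]],
  [[0, 0, 0], [0, 0, 0]],
  [[0, 0, 0], [0, 0, 0]],
])

```text
time: 4.05
eef_pos: [0.5016, -0.0997, 0.0673]
tcp_rot: [-0.538, 0.459, -0.459, 0.538]
contact_force: [-0.3, -0.7, -0.1]
opening: 1.001
```

```bash
python3 go.py .4975 -.098 .06
```

```text
t 4.05 pos [ 0.5016 -0.0997  0.0673] units [-0.02   0.061 -0.032] zaxis [0.988 0.158 0.001] 9.1 y [ 0.001 -0.    -1.   ] F [-0.3 -0.7 -0.1] op 1.001 q [-0.39  0.16  2.09 -0.    0.89 -0.55]
```

Request:
send_rows([
  [[-0.02, 0.05, -0.032], [0, 0, 0]],
  [[0, 0, 0], [0, 0, 0]],
  [[0, 0, 0], [0, 0, 0]],
])

```text
time: 4.35
eef_pos: [0.497, -0.0977, 0.0611]
tcp_rot: [-0.538, 0.458, -0.459, 0.538]
contact_force: [0.5, 1.0, -0.1]
opening: 0.999
```

Request:
send_rows([
  [[0, 0, 0], [0, 0, 0]],
  [[0, 0, 0], [0, 0, 0]],
  [[0, 0, 0], [0, 0, 0]],
  [[0, 0, 0], [0, 0, 0]],
  [[0, 0, 0], [0, 0, 0]],
  [[0, 0, 0], [0, 0, 0]],
  [[0, 0, 0], [0, 0, 0]],
  [[0, 0, 0], [0, 0, 0]],
], gripper=1, grip_force=70)

```text
time: 5.15
eef_pos: [0.4971, -0.0978, 0.0611]
tcp_rot: [-0.538, 0.459, -0.459, 0.538]
contact_force: [-1.4, 0.0, 5.6]
opening: 0.446
```

```bash
python3 go.py .4975 -.098 .06;  python3 - <<'E'
from h import *
s=read_camera("side")["img"]
cv2.imwrite("pics/grip.png",cv2.resize(s[80:250,220:360],None,fx=3,fy=3,interpolation=2))
E
```

```text
t 5.15 pos [ 0.4971 -0.0978  0.0611] units [0.002 0.009 0.003] zaxis [0.987 0.158 0.001] 9.1 y [ 0.001 -0.    -1.   ] F [-1.4  0.   5.6] op 0.446 q [-0.39  0.16  2.11  0.    0.88 -0.55]
```

View pics/grip.png

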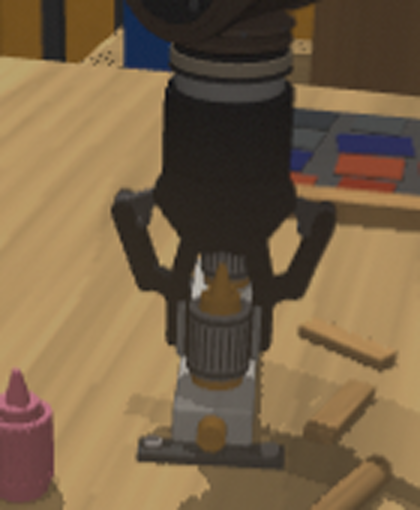

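The fingers hold the sleeve: the opening is 38 mm and the pads sit on the knurl. Next is a straight pull up, slow at first.

Request:
send_rows([
  [[0, -0.025, 0], [0, 0, 0]],
  [[0, -0.025, 0], [0, 0, 0]],
  [[0, -0.025, 0], [0, 0, 0]],
  [[0, -0.025, 0], [0, 0, 0]],
  [[0, -0.04, 0], [0, 0, 0]],
  [[0, -0.06, 0], [0, 0, 0]],
  [[0, -0.1, 0], [0, 0, 0]],
  [[0, -0.15, 0], [0, 0, 0]],
  [[0, -0.2, 0], [0, 0, 0]],
  [[0, -0.2, 0], [0, 0, 0]],
  [[0, 0, 0], [0, 0, 0]],
  [[0, 0, 0], [0, 0, 0]],
])

```text
time: 6.4
eef_pos: [0.4966, -0.0977, 0.1631]
tcp_rot: [-0.538, 0.459, -0.459, 0.538]
contact_force: [0.1, 0.0, -3.6]
opening: 0.448
```

```bash
python3 go.py .5002 .2547 .16;  python3 - <<'E'
from h import *
s=read_camera("side");
cv2.imwrite("pics/lift.png",cv2.resize(s["img"][20:250,200:380],None,fx=2.6,fy=2.6,interpolation=2))
E
```

```text
t 6.4 pos [ 0.4966 -0.0977  0.1631] units [-2.895  0.025  0.494] zaxis [0.987 0.158 0.   ] 9.1 y [ 0. -0. -1.] F [ 0.1  0.  -3.6] op 0.448 q [-0.39 -0.    2.06 -0.    1.09 -0.55]
```

View pics/lift.png

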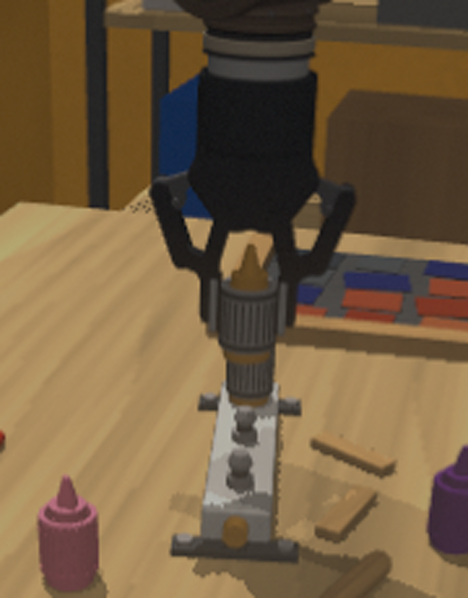

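The coupling is off its nipple with the foot and sleeve together. The cap is still on the bar, and the left and middle nipples are bare. Now I'll carry it to the tray.

Request:
send_rows([
  [[-0.1, 0, 0.02], [0, 0, 0]],
  [[-0.2, 0, 0.035], [0, 0, 0]],
  [[-0.3, 0, 0.05], [0, 0, 0]],
  [[-0.35, 0, 0.06], [0, 0, 0]],
  [[-0.35, 0, 0.06], [0, 0, 0]],
  [[-0.35, 0, 0.06], [0, 0, 0]],
  [[-0.35, 0, 0.06], [0, 0, 0]],
  [[-0.35, 0, 0.06], [0, 0, 0]],
  [[-0.3, 0, 0.05], [0, 0, 0]],
  [[-0.17, 0, 0.03], [0, 0, 0]],
  [[-0.075, 0, 0.009], [0, 0, 0]],
  [[0, 0, 0], [0, 0, 0]],
])

```text
time: 7.65
eef_pos: [0.4992, 0.2556, 0.1612]
tcp_rot: [0.539, -0.459, 0.458, -0.538]
contact_force: [-0.1, -0.3, -3.2]
opening: 0.442
```

Request:
send_rows([
  [[0, 0.1, 0], [0, 0, 0]],
  [[0, 0.2, 0], [0, 0, 0]],
  [[0, 0.25, 0], [0, 0, 0]],
  [[0, 0.2, 0], [0, 0, 0]],
  [[0, 0.1, 0], [0, 0, 0]],
  [[0, 0, 0], [0, 0, 0]],
  [[0, 0, 0], [0, 0, 0]],
])

```text
time: 8.35
eef_pos: [0.501, 0.2543, 0.061]
tcp_rot: [-0.538, 0.459, -0.459, 0.538]
contact_force: [0.3, -0.0, -3.1]
opening: 0.442
```

```bash
python3 go.py .5002 .2547 .038;  python3 - <<'E'
from h import *
s=read_camera("side");t=read_camera("top")
im=np.zeros((560,790,3),np.uint8)
A=cv2.resize(s["img"][140:420,120:340],None,fx=2,fy=2,interpolation=2)
B=cv2.resize(t["img"][130:270,80:220],None,fx=2.4,fy=2.4,interpolation=2)
im[:A.shape[0],:A.shape[1]]=A;im[:B.shape[0],450:450+B.shape[1]]=B
cv2.imwrite("pics/place.png",im)
E
```

```text
t 8.35 pos [0.501  0.2543 0.061 ] units [-0.005  0.192 -0.007] zaxis [0.988 0.157 0.001] 9.0 y [ 0.001  0.    -1.   ] F [ 0.3 -0.  -3.1] op 0.442 q [ 0.29  0.27  1.97 -0.    0.9   0.13]
```

View pics/place.png

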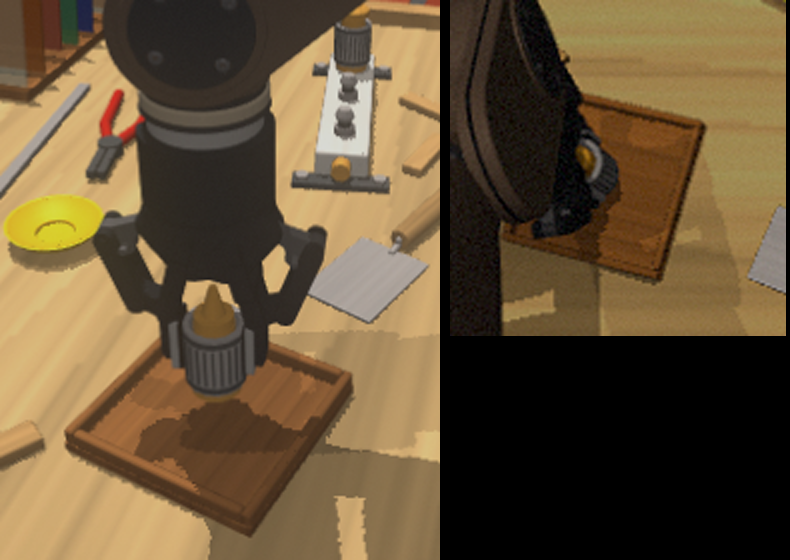

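The coupling is upright over the tray centre. I'll lower it gently.

Request:
send_rows([
  [[0, 0.06, 0], [0, 0, 0]],
  [[-0.005, 0.06, -0.005], [0, 0, 0]],
  [[0, 0.04, 0], [0, 0, 0]],
  [[0, 0.01, 0], [0, 0, 0]],
  [[0, 0, 0], [0, 0, 0]],
  [[0, 0, 0], [0, 0, 0]],
])

```text
time: 9.05
eef_pos: [0.4999, 0.2553, 0.0402]
tcp_rot: [-0.538, 0.459, -0.459, 0.538]
contact_force: [-0.2, 0.5, -3.5]
opening: 0.446
```

Request:
send_rows([
  [[0, 0.01, 0], [0, 0, 0]],
  [[0, 0.01, 0], [0, 0, 0]],
  [[0, 0, 0], [0, 0, 0]],
])

```text
time: 9.35
eef_pos: [0.5001, 0.2553, 0.0382]
tcp_rot: [-0.538, 0.459, -0.459, 0.538]
contact_force: [-0.6, -0.2, -0.6]
opening: 0.443
```

Request:
send_rows([
  [[0, 0.004, 0], [0, 0, 0]],
  [[0, 0, 0], [0, 0, 0]],
])

```text
time: 9.55
eef_pos: [0.5001, 0.2553, 0.0382]
tcp_rot: [-0.538, 0.459, -0.459, 0.538]
contact_force: [-2.2, -1.0, 4.3]
opening: 0.448
```

Request:
send_rows([
  [[0, 0, 0], [0, 0, 0]],
  [[0, 0, 0], [0, 0, 0]],
  [[0, 0, 0], [0, 0, 0]],
  [[0, 0, 0], [0, 0, 0]],
  [[0, 0, 0], [0, 0, 0]],
  [[0, 0, 0], [0, 0, 0]],
  [[0, 0, 0], [0, 0, 0]],
  [[0, 0, 0], [0, 0, 0]],
], gripper=0)

```text
time: 10.35
eef_pos: [0.4998, 0.2552, 0.0372]
tcp_rot: [-0.538, 0.459, -0.459, 0.538]
contact_force: [0.8, 0.2, 0.6]
opening: 1.0
```

Request:
send_rows([
  [[0, -0.1, 0], [0, 0, 0]],
  [[0, -0.2, 0], [0, 0, 0]],
  [[0, -0.3, 0], [0, 0, 0]],
  [[0, -0.3, 0], [0, 0, 0]],
  [[0, -0.3, 0], [0, 0, 0]],
  [[0, -0.3, 0], [0, 0, 0]],
  [[0.3, 0, 0], [0, 0, 0]],
  [[0.3, 0, 0], [0, 0, 0]],
  [[0.3, 0, 0], [0, 0, 0]],
  [[0.3, 0, 0], [0, 0, 0]],
  [[0, 0, 0], [0, 0, 0]],
  [[0, 0, 0], [0, 0, 0]],
])

```text
time: 11.55
eef_pos: [0.5226, 0.1126, 0.218]
tcp_rot: [-0.537, 0.459, -0.459, 0.538]
contact_force: [0.1, 0.2, -0.4]
opening: 1.004
```

```bash
python3 go.py .5002 .2547 .038;  python3 - <<'E'
from h import *
s=read_camera("side");t=read_camera("top")
im=np.zeros((560,790,3),np.uint8)
A=cv2.resize(s["img"][140:420,120:340],None,fx=2,fy=2,interpolation=2)
B=cv2.resize(t["img"][130:270,80:220],None,fx=2.4,fy=2.4,interpolation=2)
im[:A.shape[0],:A.shape[1]]=A;im[:B.shape[0],450:450+B.shape[1]]=B
cv2.imwrite("pics/done.png",im)
E
```

```text
t 11.55 pos [0.5226 0.1126 0.218 ] units [-1.198e+00  1.501e+00 -1.000e-03] zaxis [0.988 0.156 0.001] 9.0 y [ 0.001  0.001 -1.   ] F [ 0.1  0.2 -0.4] op 1.004 q [ 0.02  0.    1.95  0.    1.19 -0.13]
```

View pics/done.png

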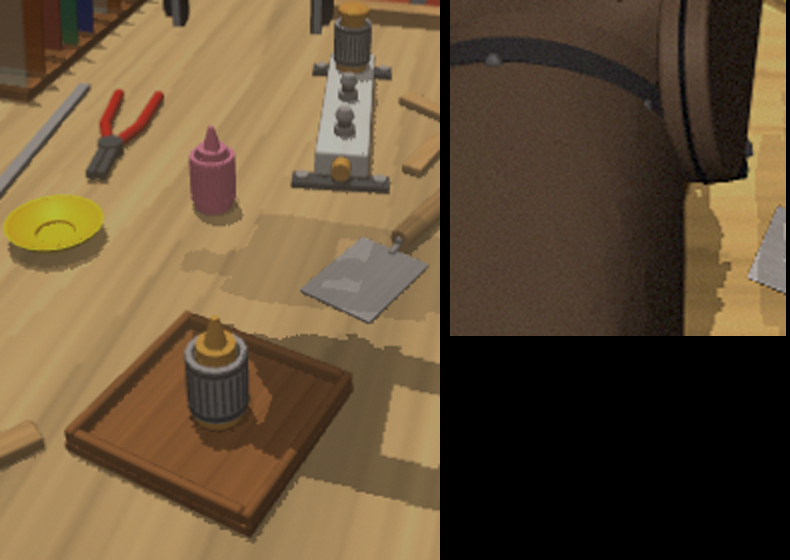

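The coupling stands upright near the tray centre with its sleeve forward and its brass foot showing. The cap is still on the bar, and the gripper is clear of everything.

```bash
python3 -c "
from plant import *
print(sign_off())"
```

```text
the job is handed in; nothing more can be done
None
```

The pointed-nozzle coupling is off the bar and standing in the wooden tray, and I've handed the job in. No verdict is reported.

- **What I did:** I gripped the sleeve across the row at 70 N and pulled straight up about 100 mm. I then set the coupling down on light contact (about 4 N), opened the gripper and backed away. The arm's clock read about 11.6 s at the last move.
- **Last checks:** The side picture shows the coupling upright near the tray centre, with the sleeve forward and the foot on the floor. The capped coupling is still on its nipple, the gripper is clear, and the force on the tool is about 0 N.
- **Not checked:** In the last top view the arm hid the tray, so the final position rests on the side view and on the release point, about 1 mm from the measured tray centre. The sleeve's travel during the pull was not measured. I only saw it forward again after the pull.

None of the checks failed or disagreed.

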